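# Seal the vacuum pot and throttle its valve to half open

### The job

The clear lid of one of the two steel vacuum pots has only been laid on and still stands proud of the rim: press it down on its black knob until it is fully home. Then set the valve lever on that same lid to half open, midway between closed and open, over the middle one of its three marks. The other pot is already under vacuum, so leave its lever alone, and do not shift the things standing around.

Things in the scene. Friction and masses are not known exactly. Their poses are not given: they have to be found in the camera images.
- chamber: the vacuum pot to be sealed: upright steel pot, 110 mm in diameter, rim 98 mm above the table, fixed. It stands nearer to or farther from the robot than an equal second pot about 140 mm away. Origin: centre of its underside; z up, x roughly away from the robot (turned up to 20 degrees). A tube at its rear left (45 degrees between x and y) guides the lid, which cannot turn
- chamber_lid (a joint): how far that pot's lid has gone down, m: 0 = only laid on (lid stands 8 mm proud of the steel rim, its black rubber seal showing), 0.008 = fully home on the rim. Clear plate, 116 mm in diameter, 12 mm thick; its tight rubber seal gives way at about 10 N and holds the lid where it is left
- chamber_lid_knob (a point): centre of the top of the black knob on that lid (28 mm in diameter, 22 mm high, 40 mm behind the pot's axis along +x); 140 mm above the table when the lid is only laid on, 132 mm when home. The place to press
- chamber_lever (a joint): valve lever on that lid, rad, turning about the pot's vertical axis: 0 = closed (lever points to the pot's front left, 135 degrees from its +x), 0.785 = half open (points along the pot's -x, over the middle mark), 1.571 = open (front right, 225 degrees). It grows anticlockwise from above. Stiff: stays where it is left. Starts nearly closed to a third open
- chamber_lever_grip (a point): middle of the black grip of that lever, 68 mm from the pivot and 163 mm above the table with the lid home (171 mm before); grip 16 mm wide, 14 mm high, 62 mm long, 45 mm free space under it down to the lid. Steel sector plate with three black marks (closed, half, open) under the lever's neck, within 37 mm of the pivot
- chamber_lever_pivot (a point): point on the lever's vertical axis (the pot's axis), at the height of the grip; goes down with the lid
- running_chamber: the other, equal pot, with its lid fully home (fixed); origin and axes as for the first
- running_chamber_lever_grip (a point): middle of the grip of the other pot's lever, which is open (points to that pot's front right); to be left alone
- petri_dish: loose petri dish with pale agar, 91 mm in diameter, 15 mm high, a bystander; origin at the centre of its underside
- beaker: loose small clear beaker, 52 mm in diameter, 66 mm high, a bystander; origin at the centre of its underside
- sample_cup: loose white sample cup with a blue lid, 66 mm in diameter, 62 mm high, a bystander; origin at the centre of its underside

How it is judged:
On the way, in this order (a step that is already met when the one before it is completed fails the run):
1. the lid of the proud pot is pressed fully home (less than 2 mm short of the rim) (value of joint chamber_lid above 0.0062 m), for 0.3 s.
2. the lever on that lid stands at half open (0.785 rad, give or take 0.085) (value of joint chamber_lever between 0.7 and 0.87 rad), for 0.2 s.
At the end, for the whole second after the job is handed in: The lid is fully home (less than 2 mm short of the rim), the lever on it rests at half open, 0.785 rad within 0.085 rad (5 degrees), and the other pot's lever is where it was (grip within 12 mm) (all of step 2 and value of joint chamber_lid above 0.0062 m and velocity of joint chamber_lever between -0.02 and 0.02 rad/s and distance of running_chamber_lever_grip from where it was at the start of the episode below 0.012 m); the robot touches nothing.
It fails at once if the other pot's lever is moved (its grip by more than 12 mm) (distance of running_chamber_lever_grip from where it was at the start of the episode above 0.012 m).
It fails at once if a bystander (petri dish, beaker, sample cup) is shifted by more than 30 mm (distance of any of petri_dish, beaker, sample_cup from where it was at the start of the episode above 0.03 m).
It also fails if it takes over 32 s, if anything falls off the work surface, if the arm or the gripper's body presses on something with over 40 N, if the wrist force passes 120 N, or if a joint passes its speed limit or range.

### The arm

A 6-joint arm with a two-finger parallel gripper is mounted at the origin on the work surface; the furniture and walls round the work are solid. World frame = base frame: x ahead of the robot, y to its left, z up, the work surface at z = 0. Lengths are in m, angles in rad, forces in N, time in s.
With the tool pointing down it reaches from about 0.275 to 1 m from the base axis. Payload 8.4 kg.
Tool frame: the origin (TCP) lies on the centre line of the jaws, within the pads' length; the fingertips stand 17 mm ahead of it and the grasp point (between the pads) lies 2 mm behind it (bot.tcp_to_tips is the z of the fingertips in the tool frame, in m); z points along the fingers, y is the line along which they close (so a half turn about z gives the same grasp; the last joint's range is limited). The gripper opens to 85 mm and grips with 20 to 120 N. Pads are 22 mm wide; open, the fingers measure 114 mm over their backs; the gripper's body (76 mm by 85 mm) begins 54 mm behind the grasp point. The pads swing forward as they close: fully open they stand 13 mm farther back than shut.
Start: joints at [-1.153, 0.353, 1.633, -0, 1.155, -0.002], TCP at [0.255, -0.571, 0.248] pointing down, gripper open.
Joint ranges: [-2.63, 2.63], [-0.92, 2.1], [0.06, 2.66], [-1.3, 4.44], [0, 2.69], [-3.02, 3.02]. Speed limits (rad/s): [2.22, 2.22, 2.79, 3.14, 3.14, 3.14].

### API

Orientations are given as a unit quaternion [x, y, z, w].
In Python, from workcell import bot, hand, kinematics, get_obs, vision, hand_in gives the robot as it stands. The module is installed in compiled form; this text tells all that it offers. Calls block until the motion is done:
- bot.reach(position, orientation): joint-space move of the TCP to a pose.
- bot.servo_line(position, ori=None, velocity=0.15): straight line of the TCP; ori=None keeps the orientation; velocity is the mean speed in m/s.
- bot.goto_joints(angles): joint-space move.
- hand.move_gripper(opening, strength=None): finger opening in m; strength is the grip in N (None keeps the last); returns when the fingers have stopped.
- bot.dwell(seconds).
- kinematics.solve_ik(position, orientation): joint angles nearest the present ones, or None.
- get_obs(): the state.
- vision.read_camera(name): name is "side" or "top" or "wrist"; returns a dict with "frame" (420x560x3 uint8, red, green, blue), "intrinsics" (3x3 intrinsics, pixels), "view" (4x4, takes a point from world to camera coordinates). Camera axes: x right, y down, z forward; pixel columns grow to the right and rows downward; lengths in m; the calibration is good to about 2 mm. A picture is of the moment at which its call begins. There is no depth.
A pose or a line that the arm cannot do raises bot.IKError and nothing moves.
- hand_in(): hands the job in; it is judged then, once.
The state is a dict: "time_s": time; "joint_pos": joint angles; "joint_vel": joint speeds; "joint_efforts": joint torques, N m; "position": TCP position; "orientation": TCP orientation; "wrist_force": force on the tool from outside, world axes, zero at the start; "ft_torque": the same for the moment, N m; "gripper_width": finger opening in m; "grip_force": force on a finger pad.
Only numpy, scipy, OpenCV 4.12 (cv2) and the standard library are available. Lean on these libraries where they do the work, as an engineer would, in place of code of your own. Each camera call takes 0.05 s, during which the arm holds its last target. There are 200 camera calls.

## Working session

There is one attempt and no reset: what is moved stays moved. The work goes in short steps, each a Python script; the robot and the scene stay as the last script left them, time stands still between calls to the robot, and variables do not carry over. Pictures are saved under pics/ and viewed, at most 10 in all, crops included, and the job is handed in when it is done.

```bash
mkdir -p pics; cat > h.py <<'E'
import numpy as np, cv2
from workcell import *
def snap(n,f):
    c=vision.read_camera(n); cv2.imwrite('pics/'+f+'.png',c['frame'][:,:,::-1]); np.savez('pics/'+f,K=c['intrinsics'],V=c['view']); return c
def back(f,u,v,z):
    d=np.load('pics/'+f+'.npz'); K,V=d['K'],d['V']; R=V[:3,:3]; o=-R.T@V[:3,3]
    r=R.T@np.linalg.inv(K)@[u,v,1]; return o+r*(z-o[2])/r[2]
def proj(f,p):
    d=np.load('pics/'+f+'.npz'); q=d['V'][:3,:3]@p+d['V'][:3,3]; q=d['K']@q; return q[:2]/q[2]
E
python3 - <<'E'
from h import *
for n in('top','side'):
    c=snap(n,n+'1'); V=c['view']; print(n,-V[:3,:3].T@V[:3,3])
a,b=[cv2.imread(f'pics/{n}1.png') for n in('top','side')]
print(get_obs())
E
```

```text
top [ 0.32821993 -0.43306492  1.07608043]
side [ 0.24241746 -1.13780537  0.55302808]
{'time_s': 0.1, 'joint_pos': array([-1.15338178e+00,  3.53561360e-01,  1.63407082e+00,  1.20266418e-05,
        1.15519316e+00, -2.38415518e-03]), 'joint_vel': array([-0.00153782, -0.00121761, -0.00099828,  0.00044611, -0.00070444,
       -0.00039752]), 'joint_efforts': array([ 6.23506367e-04, -6.06359053e+01, -3.42819285e+01,  2.41806617e-05,
        3.98394870e-03,  2.02529100e-05]), 'position': array([ 0.25458166, -0.57035193,  0.24764296]), 'orientation': array([ 9.78052211e-01,  2.08359045e-01, -1.21602846e-04, -6.04254079e-04]), 'wrist_force': array([ 0.21858681,  0.97067163, -0.6578678 ]), 'ft_torque': array([ 0.01606718, -0.010659  , -0.01445127]), 'grip_force': 0.0, 'gripper_width': 0.08535033816858192}
```

View pics/top1.png

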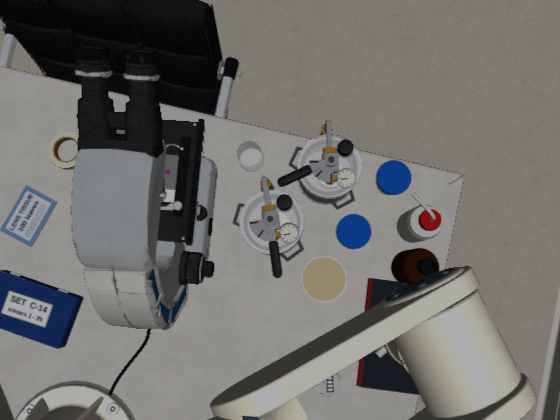

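View pics/side1.png

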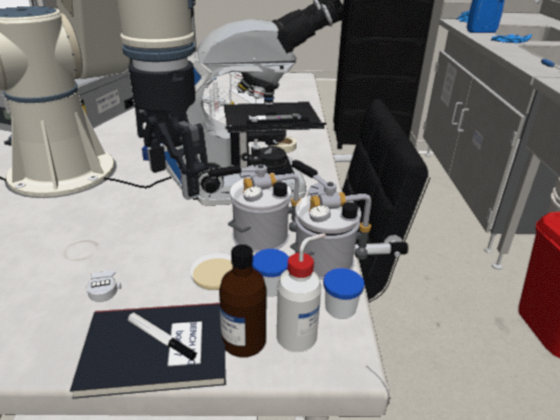

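```bash
python3 - <<'E'
from h import *
a=cv2.imread('pics/top1.png')[110:290,220:380]; b=cv2.imread('pics/side1.png')[140:280,200:380]
A=cv2.resize(a,None,fx=3.3,fy=3.3,interpolation=2); B=cv2.resize(b,None,fx=4.4,fy=4.4,interpolation=2)
cv2.imwrite('pics/topc.png',A); cv2.imwrite('pics/sidec.png',B[:600,:800])
for n,(u,v,z) in dict(kf=(345,148,.135),kn=(284,203,.135),gf=(295,176,.17),gn=(276.5,259,.17),pf=(331,160,.17),pn=(270,219,.17),petri=(323,279,.015),cup=(353,231,.062),cup2=(394,177,.062),beaker=(250,150,.066)).items(): print(n,back('top1',u,v,z).round(3))
E
```

```text
kf [ 0.54  -0.522  0.135]
kn [ 0.446 -0.412  0.135]
gf [ 0.487 -0.433  0.17 ]
gn [ 0.348 -0.399  0.17 ]
pf [ 0.513 -0.494  0.17 ]
pn [ 0.415 -0.389  0.17 ]
petri [ 0.311 -0.481  0.015]
cup [ 0.399 -0.538  0.062]
cup2 [ 0.499 -0.619  0.062]
beaker [ 0.557 -0.349  0.066]
```

View pics/topc.png

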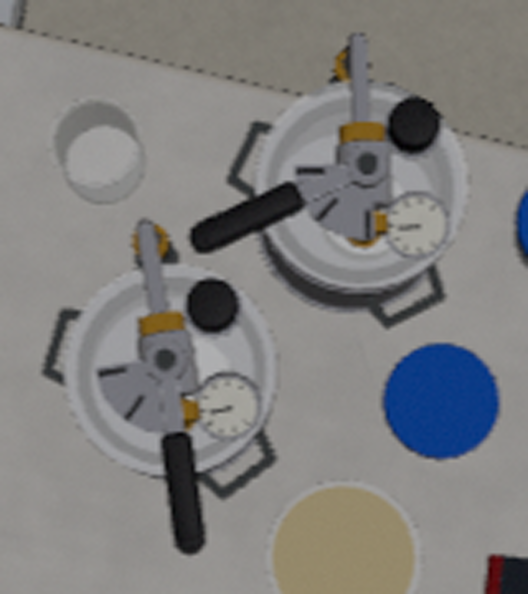

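View pics/sidec.png

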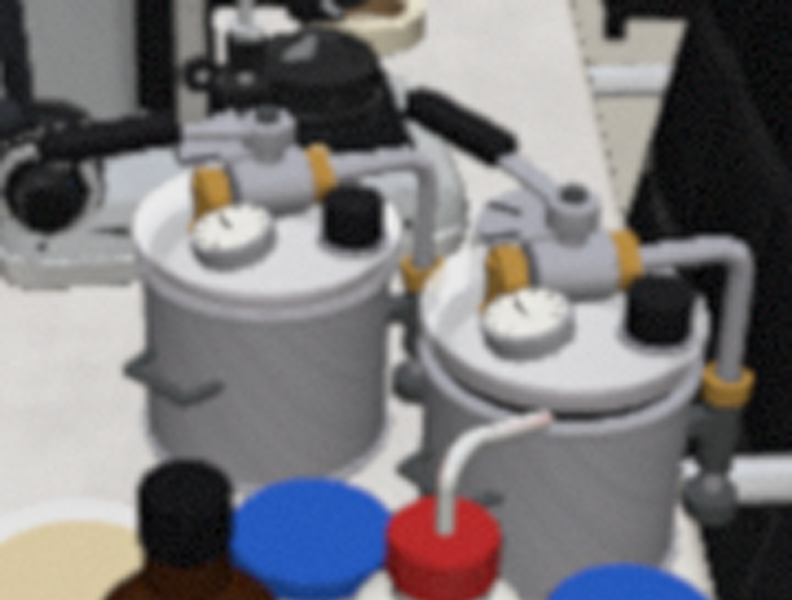

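```bash
cat >> h.py <<'E'
def tri(obs):
    A=[];b=[]
    for f,u,v in obs:
        d=np.load('pics/'+f+'.npz'); P=d['K']@d['V'][:3]
        for w,i in((u,0),(v,1)): r=w*P[2]-P[i]; r=r/np.linalg.norm(r[:3]); A.append(r[:3]); b.append(-r[3])
    return np.linalg.lstsq(np.array(A),np.array(b),rcond=None)[0]
def down(a): # tool down, closing axis y along world angle a
    from scipy.spatial.transform import Rotation as R
    y=np.array([np.cos(a),np.sin(a),0]); z=np.array([0,0,-1.]); return R.from_matrix(np.c_[np.cross(y,z),y,z]).as_quat()
E
python3 - <<'E'
from h import *
T=lambda x,y:('top1',220+x/3.3,110+y/3.3); S=lambda x,y:('side1',200+x/4.4,140+y/4.4)
piv=tri([T(367,162),S(574,192)]); kn=tri([T(414,123),S(660,287)]); g=tri([T(249,215),S(462,125)])
print(piv,kn,g,bot.tcp_to_tips)
ax=lambda p,q:(np.degrees(np.arctan2(*(q-p)[[1,0]])),np.linalg.norm((q-p)[:2]))
print(ax(piv,kn),ax(piv,g))
# wrist look from above knob/pot
k=kn[:2]; rot=np.arctan2(*(kn-piv)[[1,0]])
hand.move_gripper(0.0)
for s in (np.pi/2,-np.pi/2):
    print(kinematics.solve_ik([k[0],k[1],.25],down(rot+s)))
cur=get_obs(); print(cur['orientation'])
o=min((down(rot+s) for s in(np.pi/2,-np.pi/2)),key=lambda q:abs((kinematics.solve_ik([k[0],k[1],.25],q))[5]))
bot.reach([k[0],k[1],.27],o)
snap('wrist','w1'); snap('side','s2'); print(get_obs()['time_s'])
E
```

```text
[ 0.51551118 -0.49495434  0.16815993] [ 0.54265472 -0.52283494  0.13755468] [ 0.48943819 -0.43374981  0.1695574 ] 0.017
(np.float64(-45.767440236409335), np.float64(0.038911439750361924)) (np.float64(113.0738903382382), np.float64(0.06652664712665901))
[-7.68789328e-01  5.53184678e-01  1.31697044e+00 -4.44089210e-16
  1.27143754e+00 -1.54079313e+00]
[-7.68789328e-01  5.53184678e-01  1.31697044e+00 -4.44089210e-16
  1.27143754e+00  1.60079952e+00]
[ 9.78053405e-01  2.08354355e-01  3.48746344e-06 -7.99005955e-06]
2.3417
```

View pics/w1.png

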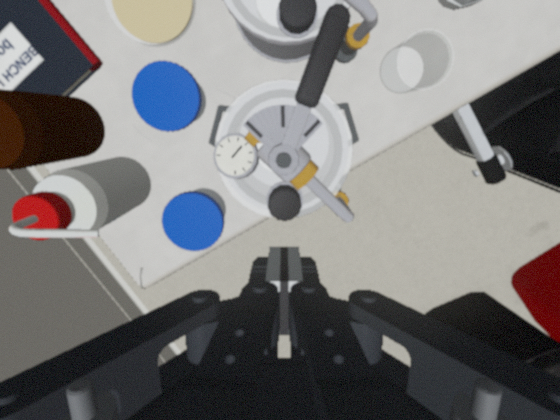

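The wrist picture shows the pivot at (285,158), the knob at (284,203) and the half mark at (283,113), all in one line. The lever points about 20° off it. I'll check these against the calibration and then press.

```bash
cat > press.py <<'E'
from h import *
p=back('w1',285,158,.182); m=back('w1',283,113,.155); k=back('w1',284,203,.140); g=back('w1',322,54,.178)
an=lambda d:np.degrees(np.arctan2(d[1],d[0])).round(1)
print(p,k,m,g,'yaw',an(k-p),an(p-m),'lever',an(g-p),np.linalg.norm((k-p)[:2]))
assert np.hypot(*(k[:2]-[.5427,-.5228]))<.006
x,y=(k[:2]+[.5427,-.5228])/2
bot.servo_line([x,y,.170])
bot.servo_line([x,y,.161],velocity=.05)
f0=get_obs()['wrist_force'][2]
for z in np.arange(.160,.142,-.001):
    bot.servo_line([x,y,z],velocity=.03); o=get_obs(); f=o['wrist_force'][2]-f0
    print(round(z,3),o['position'][2].round(4),f.round(1),end=' | ')
    if f>28: break
bot.dwell(.4)
bot.servo_line([x,y,.24]); print(get_obs()['time_s'])
snap('side','s3'); B=cv2.imread('pics/s3.png')[140:280,200:380]; cv2.imwrite('pics/s3c.png',cv2.resize(B,None,fx=4.4,fy=4.28,interpolation=2))
E
python3 press.py
```

```text
[ 0.51458818 -0.49241413  0.182     ] [ 0.54237063 -0.52200502  0.14      ] [ 0.49384861 -0.47301998  0.155     ] [ 0.48719774 -0.43198563  0.178     ] yaw -46.8 -43.1 lever 114.4 0.04058922022525213
0.16 0.1601 0.5 | 0.159 0.1589 -0.5 | 0.158 0.1579 -0.1 | 0.157 0.1569 -0.8 | 0.156 0.1563 2.5 | 0.155 0.1557 5.2 | 0.154 0.155 6.2 | 0.153 0.1541 6.8 | 0.152 0.1532 7.8 | 0.151 0.1522 8.0 | 0.15 0.1512 7.8 | 0.149 0.1502 7.9 | 0.148 0.1492 8.7 | 0.147 0.149 13.4 | 0.146 0.1489 18.8 | 0.145 0.1489 25.7 | 0.144 0.1488 30.8 | 8.9333
```

View pics/s3c.png

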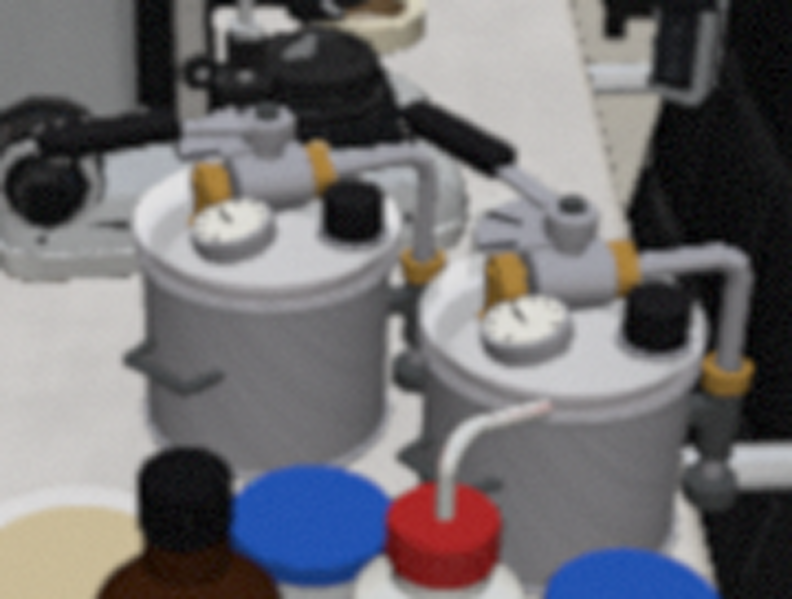

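The lid is home: the seal gap is gone and the hard stop came with the tips at 132 mm. Next is the lever, gripped and swung along an arc.

```bash
cat > lever.py <<'E'
from h import *
P=np.array([.5148,-.4935]); r=.064
def pose(deg,z,s):
    a=np.radians(deg); return [P[0]+r*np.cos(a),P[1]+r*np.sin(a),z],down(a+s)
s=min((np.pi/2,-np.pi/2),key=lambda s:abs(kinematics.solve_ik(*pose(124,.2,s))[5]-get_obs()['joint_pos'][5]))
hand.move_gripper(.045,25)
bot.reach(*pose(113.8,.24,s))
f0=get_obs()['wrist_force']
p,o=pose(113.8,.163,s); bot.servo_line(p,o,velocity=.12)
print('down',get_obs()['wrist_force']-f0)
hand.move_gripper(0.0,25); ob=get_obs(); print('grip',ob['gripper_width'],ob['grip_force'],ob['wrist_force']-f0,ob['time_s'])
for d in np.linspace(113.8,134.4,6)[1:]:
    p,o=pose(d,.163,s); bot.servo_line(p,o,velocity=.05)
    ob=get_obs(); print(round(d,1),(ob['wrist_force']-f0).round(1))
bot.dwell(.2)
ob=get_obs(); v=ob['position'][:2]-P; print('ang',np.degrees(np.arctan2(v[1],v[0])))
hand.move_gripper(.045)
p,o=pose(134.4,.27,s); bot.servo_line(p,o,velocity=.15)
k=np.array([.5427,-.5228]); bot.reach([k[0],k[1],.27],down(np.radians(134.2)+s)); 
c=snap('wrist','w2'); print(get_obs()['time_s'])
cv2.imwrite('pics/w2c.png',cv2.resize(c['frame'][0:240,180:420,::-1],None,fx=2.5,fy=2.5,interpolation=2))
E
python3 lever.py
```

```text
down [-0.79914179  0.1015086   0.49036436]
grip 0.015397460195817579 26.56213402748108 [-1.026419    0.16304603  5.44386865] 11.1333
117.9 [-3.3 -0.2  6. ]
122.0 [-3.8 -0.2  6.3]
126.2 [-5.   0.3  5.9]
130.3 [-4.9 -0.5  6.6]
134.4 [-5.7 -0.1  7.7]
ang 135.17512328549714
14.3917
```

View pics/w2c.png

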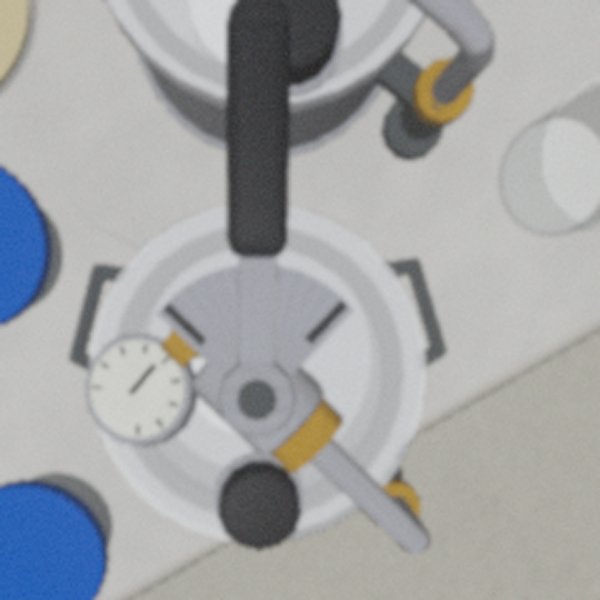

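In this picture the pivot (257,400), grip (258,127) and knob (260,503) line up. The outer marks at (185,324) and (327,322) sit evenly on either side, and the neck covers the middle one. The arm is clear of everything.

```bash
python3 -c "
from workcell import *
bot.dwell(.2); print(hand_in())"
```

```text
the job is handed in; nothing more can be done
None
```

I pressed the far pot's lid fully home, set its lever to half open over the middle mark, left the other pot's lever and the loose items untouched, and handed the job in at about 14.6 s; no verdict was returned.

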